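# Open the counterweighted hood of a block heater and load a vial

### The arm

A 6-joint arm with a two-finger parallel gripper is mounted at the origin on the work surface. World frame = base frame: x ahead of the robot, y to its left, z up, the work surface at z = 0. Lengths are in m, angles in rad, forces in N, time in s.
With the tool pointing down it reaches from about 0.425 to 0.95 m from the base axis. Payload 3.5 kg.
Tool frame: the origin (TCP) lies at the centre of the arm's flange, where the gripper is bolted on; the fingertips stand 173 mm ahead of it and the grasp point (between the pads) lies 155 mm ahead of it; z points along the fingers, y is the line along which they close (so a half turn about z gives the same grasp; the last joint's range is limited). The gripper opens to 85 mm and grips with 20 to 120 N. Pads are 22 mm wide; open, the fingers measure 114 mm over their backs; the gripper's body (76 mm by 85 mm) begins 54 mm behind the grasp point. The pads swing forward as they close: fully open they stand 13 mm farther back than shut.
Start: joints at [-1.298, 0.286, 1.577, -0, 1.279, -0.15], TCP at [0.277, -0.616, 0.405] pointing down, gripper open.
Joint ranges: [-2.77, 2.77], [-0.9, 2.22], [0.21, 2.48], [-1.53, 4.67], [0.24, 2.81], [-2.84, 2.84]. Speed limits (rad/s): [2.79, 2.79, 3.14, 3.14, 3.14, 3.14].

### API

Orientations are given as a unit quaternion [w, x, y, z].
In Python, from bench import state, camera, camera_params, bot, masks_of, place_of gives the robot as it stands.
- The arm moves only by the tool apply_moves, never from a script. Its argument "plan" is a list of rows, each an object with "travel": the shift along the tool's x, y, z scaled (see below), a list of three; "spin": the turn about the tool's z scaled (see below). A call has 1 to 12 rows; each row is the pose to reach, as a shift and turn from the pose commanded when the call began, along the tool's axes at that moment; what a row does not reach only later rows make up. The controller multiplies each number of a shift by 1000 mm and each number of a turn by 30 degrees. A row lasts 1/12 s, in which the tool goes at most 41.7 mm and 7.16 degrees, less where a joint would pass 70% of its speed; a pose out of reach is approached as far as the arm can. A call with a number of a shift or a turn outside -1 to 1 is refused whole. A call with a gripper value outside its range is refused whole. "claw" is the opening, from -1 (shut) to 1 (fully open), set as the call begins (left out, the last holds). The fingers move at their own pace and stop on an object; the grip force is fixed at half the most. Time passes only in rows, so rows that repeat a pose let the fingers close. It gives the time, the measured TCP pose, the force, the opening and the grip force at its end, in the units of the state.
- state(): the state, without advancing time (a new reading comes with each control period).
- camera(name): name is "side" or "top"; returns (picture, depth): 480x640x3 uint8, red, green, blue; 480x640 float32, m along the optical axis (not along the pixel's ray), 0 where there is no reading.
- camera_params(name): a dict with "K" (3x3 intrinsics, pixels), "cam_to_world" (4x4, takes a point from camera to world coordinates). Camera axes: x right, y up, looking along -z (the intrinsics and any distortion apply to the point x, -y, -z); pixel columns grow to the right and rows downward; lengths in m; the calibration is good to about 2 mm. A picture is of the moment at which its call begins. camera_params takes no time and is no camera call.
- bot.finish_job(): hands the job in; it is judged then, once.
Trained networks look in the newest picture that a camera, given by its name, has taken for a name from the list of things; names that differ only in an ending like _2 or _b are one class to them, and where a whole thing is asked for, a point or a joint stands for the part that bears it (a point fixed in the world has none). Each returns a list of dicts, best first, with "conf" (0 to 1); they miss things now and then, are a little off and sometimes report something else, mostly with a low value. They report only what shows in the picture. A call takes as long as a camera call. They do not tell look-alikes from the thing itself.
- masks_of(camera, name): "region" (480x640 bool, what is visible of it) and "location" ([column, row] as shares, 0 to 1, of the picture: columns of its width, rows of its height, amid what is visible of it).
- place_of(camera, name): "location" ([column, row] as shares, 0 to 1, of the picture: columns of its width, rows of its height: a listed point, or the origin of a listed thing).
The state is a dict: "time": time; "q": joint angles; "joint_vel": joint speeds; "joint_efforts": joint torques, N m; "position": TCP position; "eef_rot": TCP orientation; "force": force on the tool from outside, world axes, zero at the start; "ft_torque": the same for the moment, N m; "width": opening from 0.0 (shut) to 1.0 (fully open); "gripper_force": force on a finger pad.
Only numpy, scipy, OpenCV 4.12 (cv2) and the standard library are available. Lean on these libraries where they do the work, as an engineer would, in place of code of your own. Each camera call takes 0.05 s, during which the arm holds its last target. There are 200 camera calls.

### The job

Swing up the block heater's counterweighted hood by its bar, past the point where it balances, and keep hold of it to ease it slowly all the way back until it rests open on its stop posts by itself: do not let it fall or swing freely even the last bit, and do not press it hard against the stop. Then take the tall vial out of the wooden rack and push it gently, upright and fully home, into the heater's one vial-sized well, and let go. Leave the short vials, the jar and the bottle where they stand, and leave the hood standing open.

Things in the scene. Friction and masses are not known exactly. Their poses are not given: they have to be found in the camera images.
- heater: Grey bench block heater, fixed, about 190 (x) by 200 (y) by 80 mm tall. Origin: on the table under the housing; x points away from the operator's side (towards the hinge), z up. Its aluminium block with the wells (top 80 mm up) is covered by the shut hood.
- well (a point): Centre of the mouth of the one vial-sized round well in the top of the aluminium block, 80 mm above the table (at -27, 30, 80 mm in the heater frame). Bore 29 mm, 35 mm deep, flat floor, axis vertical; axes as the heater's. The other three holes are clearly narrower.
- hinge (a point): Middle of the hood's hinge axis, at 60, 0, 85 mm in the heater frame. The axis runs along the heater's y. The hood it carries is 125 mm long, 180 wide and 50 tall, open below, with a dark steel counterweight roller (40 mm thick) behind the hinge.
- hood (a joint): Opening angle of the clear hood, rad: 0 shut, lying forward over the block; grows as its front rises and swings back over the hinge; 1.57 upright. A counterweight behind the hinge keeps it shut (1 to 3 N up at the bar lifts it) until a balance point somewhere in 0.6 to 1.1; past that it falls open unless held. Open, it rests on its stop, set somewhere in 1.57 to 1.98, unmeasured.
- hood_bar (a point): Centre of the hood's grip bar: round steel, 12 mm thick, 100 mm long along y, 43 mm in front of the hood's front wall, on two stalks at its ends (90 mm free between). It moves with the hood; shut, it is 168 mm in front of the hinge axis and 30 mm higher (115 mm above the table), 171 mm from the axis.
- stop: Dark steel base plate of the hood's stop, behind the heater, fixed to it; origin under its centre, at 128.5, 0, 0 mm in the heater frame. It carries two posts with rubber pads 165 mm above the table, 78 mm either side of the middle. The posts are clamped on a slide along the heater's x, so this pose does not tell where the pads stand: the hood's contact with them has to be felt.
- rack: Wooden rack, fixed, 70 (x) by 240 (y) by 50 mm tall, origin under its centre, with a row of four 29 mm holes 30 mm deep, 54 mm apart along its y. Four capped vials stand in it.
- vial_mid (a point): Centre of the tall vial, half-way up: round glass vial with white cap, 27 mm diameter, 80 mm tall overall, the top 22 mm the cap (27 mm diameter too); foot chamfered 2.5 mm. z along its axis, underside 40 mm below this point. It stands in any of the rack's four holes, its foot 20 mm and its top 100 mm above the table. About 40 g.
- short1_mid (a point): Centre of a short vial in the rack, 27 mm diameter, 56 mm tall (tops 76 mm above the table). To be left alone.
- short2_mid (a point): As short1.
- short3_mid (a point): As short1.
- jar: Small glass jar with yellow lid, 56 mm diameter, 55 mm tall, standing near the heater; origin under its centre. To be left alone.
- bottle: White plastic bottle with blue cap, 66 mm diameter, 160 mm tall, standing on the table; origin under its centre. To be left alone.
There are look-alikes about, which are no part of the job. Leave any yellow look-alike of the part that bears vial_mid alone.

How it is judged:
By the outcome, as a careful person would: the job done as asked, in the order asked, and still so for the second after the job is handed in, with the robot touching nothing.
It also fails if it takes over 72 s, if anything falls off the work surface, if the arm or the gripper's body presses on something with over 40 N, if the wrist force passes 120 N, or if a joint passes its speed limit or range.

## Working session

There is one attempt and no reset: what is moved stays moved. The work goes in short steps, Python scripts to look and compute and a tool call to move; the robot and the scene stay as the last step left them, time stands still between calls to the robot, and variables do not carry over. Pictures are saved under pics/ and viewed, at most 10 in all, crops included, and the job is handed in when it is done.

Besides the shell and the picture viewer there is one more tool, called after "Call:" in YAML: its name, and indented under it one key for each argument. apply_moves: Moves the arm, as the interface text tells. Shifts and turns lie within -1 to 1; 1 stands for 1000 mm of shift or 30 degrees of turn. Its arguments: {"type":"object","properties":{"plan":{"type":"array","items":{"type":"object","properties":{"travel":{"type":"array","items":{"type":"number"}},"spin":{"type":"number"}}}},"claw":{"type":"number"}},"required":["plan"]}

```bash
ls; mkdir -p pics
cat > h.py <<'E'
import numpy as np, cv2
from bench import state, camera, camera_params, bot, masks_of, place_of
def P(name,u,v,z=None,d=None):
    c=camera_params(name);K=np.array(c["K"]);T=np.array(c["cam_to_world"])
    r=np.array([(u-K[0,2])/K[0,0],-(v-K[1,2])/K[1,1],-1.])
    if d is None:
        w=T[:3,:3]@r; d=(z-T[2,3])/w[2]
    return T[:3,:3]@(r*d)+T[:3,3]
def cloud(name,dep):
    c=camera_params(name);K=np.array(c["K"]);T=np.array(c["cam_to_world"])
    v,u=np.mgrid[:480,:640]
    p=np.stack([(u-K[0,2])/K[0,0]*dep,-(v-K[1,2])/K[1,1]*dep,-dep],-1)
    return p@T[:3,:3].T+T[:3,3]
E
python3 - <<'E'
from h import *
print(state())
for n in("top","side"):
    im,d=camera(n); cv2.imwrite(f"pics/{n}0.png",im[...,::-1]); np.save(f"{n}0.npy",d); print(n,camera_params(n))
    for t in["heater","well","hinge","hood_bar","stop","rack","vial_mid","short1_mid","jar","bottle"]:
        zz=dict(well=.08,hinge=.085,hood_bar=.115,vial_mid=.06,short1_mid=.048).get(t,0)
        for r in place_of(n,t):
            u,v=r["location"][0]*640,r["location"][1]*480
            print(t,round(r["conf"],2),round(u),round(v),P(n,u,v,z=zz).round(4))
E
```

```text
pics
{'time': 0.0, 'q': array([-1.29802603e+00,  2.87198057e-01,  1.57818246e+00, -2.23300272e-05,
        1.27858192e+00, -1.50020952e-01]), 'joint_vel': array([-5.23444021e-04, -4.85646052e-04, -1.30063706e-04,  5.23671106e-05,
       -2.68868568e-04,  7.60007825e-04]), 'joint_efforts': array([-3.81476757e-04, -4.05976474e+01, -2.92628431e+01, -1.24636458e-04,
        5.80504508e-03, -6.96745062e-06]), 'position': array([ 0.2769023 , -0.61531611,  0.40332213]), 'eef_rot': array([-1.18200603e-03,  9.77737667e-01,  2.09827670e-01, -8.33445124e-05]), 'force': array([ 0.35383208, -0.61738325,  0.15818607]), 'ft_torque': array([-0.01419463,  0.02142871, -0.03305763]), 'gripper_force': 0.0, 'width': 1.0026173687589055}
top {'K': array([[460.56585798,   0.        , 315.06194234],
       [  0.        , 460.56585798, 238.16667148],
       [  0.        ,   0.        ,   1.        ]]), 'cam_to_world': array([[-0.00453311,  0.99802307, -0.06268499,  0.50557912],
       [-0.99995525, -0.00400355,  0.00857102, -0.01206849],
       [ 0.00830312,  0.06272104,  0.99799656,  1.10567531],
       [ 0.
[... 723 characters left out ...]
rld': array([[ 0.92137649,  0.19967316, -0.33346064,  0.24107706],
       [-0.38824598,  0.43269798, -0.81365688, -0.81976044],
       [-0.0181777 ,  0.87914907,  0.47620005,  0.58657593],
       [ 0.        ,  0.        ,  0.        ,  1.        ]])}
heater 0.71 307 275 [0.5666 0.0441 0.    ]
well 0.75 360 385 [ 0.4856 -0.3585  0.08  ]
stop 0.84 362 269 [0.6812 0.0172 0.    ]
stop 0.44 346 363 [ 0.5251 -0.2319  0.    ]
rack 0.65 342 372 [ 0.5109 -0.2476  0.    ]
rack 0.57 364 266 [0.6907 0.0248 0.    ]
vial_mid 0.67 369 300 [ 0.6014 -0.1652  0.06  ]
vial_mid 0.55 362 267 [ 0.6407 -0.0605  0.06  ]
short1_mid 0.63 334 334 [ 0.5147 -0.2097  0.048 ]
bottle 0.95 433 312 [ 0.7335 -0.1711  0.    ]
```

View pics/top0.png

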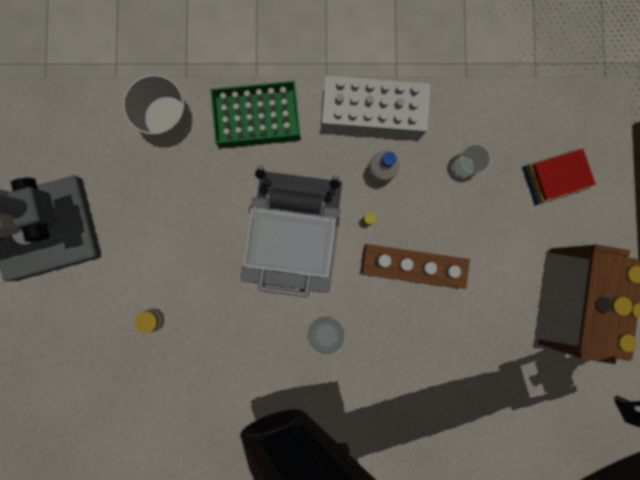

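View pics/side0.png

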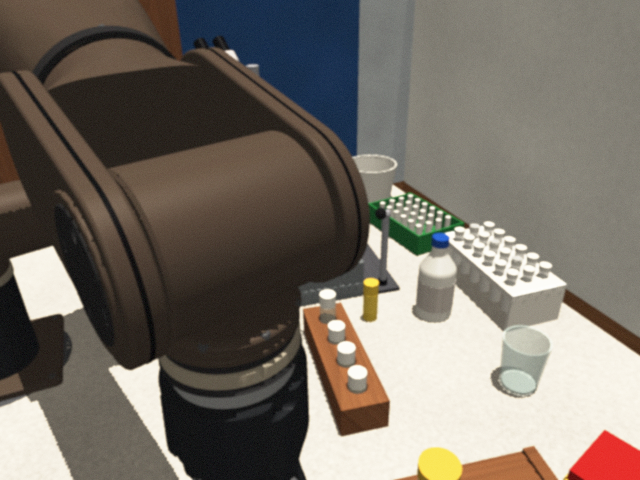

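Top view: heater around (290,245), its bar along (262,290)–(308,294), rack at (415,266) with caps at (384,261), (407,265), (431,268), (455,271), yellow look-alike at (370,218). In the side view the cap at (328,298) stands highest.

Run:
```python
from h import *
d=np.load("top0.npy");p=cloud("top",d);im=cv2.imread("pics/top0.png")
def rect(m,lab):
    q=p[m]; r=cv2.minAreaRect((q[:,:2]*1000).astype(np.float32)); print(lab,m.sum(),np.round(r[0],1),np.round(r[1],1),round(r[2],1),q[:,2].mean().round(4)); return q
X,Y,Z=p[...,0],p[...,1],p[...,2]
ok=d>0
print("table z",np.median(Z[ok&(abs(Z)<.02)]))
rect(ok&(Y<-.12)&(Y>-.40)&(X>.42)&(X<.6)&(Z>.044)&(Z<.056),"rack")
for u,v in[(384,261),(407,265),(431,268),(455,271)]:
    w=np.zeros_like(ok);w[v-12:v+13,u-12:u+13]=1
    m=ok&w&(Z>.062); q=p[m]
    c,r=cv2.minEnclosingCircle((q[:,:2]*1000).astype(np.float32)); print("cap",m.sum(),np.round(c,1),round(r,1),np.median(q[:,2]).round(4), q[:,:2].mean(0).round(4))
    # colour-based, for white cap
    g=im.min(2)[v-12:v+13,u-12:u+13]; mm=g>130; vv,uu=np.nonzero(mm); print("  white",mm.sum(),uu.mean()+u-12,vv.mean()+v-12)
m=ok&(Y>-.02)&(Y<.13)&(X>.43)&(X<.475)&(Z>.10)&(Z<.13)
q=rect(m,"bar"); 
print(np.c_[q][::max(1,len(q)//25)].round(4))
rect(ok&(Y>-.1)&(Y<.17)&(X>.44)&(X<.70)&(Z>.07)&(Z<.09),"housing")
rect(ok&(Y>-.1)&(Y<.17)&(X>.48)&(X<.68)&(Z>.125)&(Z<.15),"hood")
rect(ok&(Y>-.12)&(Y<.17)&(X>.62)&(X<.80)&(Z>.15)&(Z<.18),"posts")
for n in("short1_mid","vial_mid"): pass
```

```text
table z -0.0001918689527830031
rack 2621 [ 506.5 -253.7] [241.  70.] 81.2 0.0499
cap 140 [ 518.8 -173.1] 13.6 0.0989 [ 0.5187 -0.171 ]
  white 66 384.3636363636364 260.5
cap 123 [ 510.5 -226.6] 13.8 0.0758 [ 0.5107 -0.2252]
  white 58 406.44827586206895 264.0
cap 125 [ 502.4 -279.5] 13.4 0.0757 [ 0.5024 -0.2784]
  white 52 430.36538461538464 267.5769230769231
cap 131 [ 494.5 -332.7] 13.3 0.0757 [ 0.4944 -0.3316]
  white 41 453.7560975609756 271.1707317073171
bar 353 [458.2  46.2] [111.   32.1] 89.7 0.1193
[[ 0.4743  0.0997  0.1162]
 [ 0.4723  0.0908  0.1193]
 [ 0.4697 -0.0072  0.1207]
 [ 0.4659  0.0929  0.1202]
 [ 0.4637  0.0845  0.1181]
 [ 0.4617  0.0928  0.1202]
 [ 0.4615  0.0632  0.1182]
 [ 0.4596  0.0885  0.1211]
 [ 0.4592  0.0591  0.1161]
 [ 0.4574  0.0993  0.1191]
 [ 0.4574  0.0693  0.1219]
 [ 0.4571  0.0398  0.1184]
 [ 0.4554  0.0928  0.1204]
 [ 0.4552  0.063   0.1206]
 [ 0.455   0.0334  0.1191]
 [ 0.4549 -0.0029  0.121 ]
 [ 0.453   0.0589  0.1187]
 [ 0.4528  0.0291  0.118 ]
 [ 0.4529 -0.0008  0.1225]
 [ 0.451   0.0459  0.123 ]
 [ 0.4507  0.0163  0.1203]
 [ 0.4487  0.0441  0.1183]
 [ 0.4486  0.0142  0.1198]
 [ 0.4463  0.0271  0.1158]
 [ 0.4465 -0.0028  0.1216]
 [ 0.4419  0.0036  0.116 ]]
housing 1843 [577.   31.4] [200.4 232.5] 82.2 0.0795
hood 5870 [582.1  30.5] [181.4 172.8] 82.1 0.1344
posts 231 [690.6  15.1] [176.7  27.9] 82.0 0.1709
```

Run:
```python
from h import *
d=np.load("top0.npy");p=cloud("top",d);q=p[d>0]
a=np.radians(-7.95);R=np.array([[np.cos(a),np.sin(a)],[-np.sin(a),np.cos(a)]])
o=np.array([.452,.047]); l=(q[:,:2]-o)@R.T
m=(abs(l[:,1])<.038)&(abs(l[:,0])<.02)&(q[:,2]>.106)&(q[:,2]<.13)
print(m.sum(),np.polyfit(l[m,1],l[m,0],1),l[m,0].min(),l[m,0].max(),np.percentile(q[m,2],95))
m=(abs(l[:,0])<.008)&(q[:,2]>.106)&(abs(l[:,1])<.07); print("y ends",l[m,1].min(),l[m,1].max())
h=(q[:,2]>.128)&(q[:,2]<.15)&(l[:,0]>.02)&(l[:,0]<.2)&(abs(l[:,1])<.11); print("hood",np.percentile(l[h],[.3,99.7],axis=0))
h=(q[:,2]>.07)&(q[:,2]<.09)&(l[:,0]<.22)&(abs(l[:,1])<.13)&(l[:,0]>-.01); print("housing",np.percentile(l[h],[.3,99.7],axis=0))
for n in("heater","hood_bar"):print(n)
```

```text
203 [-0.00253878  0.00203275] -0.004285989431652303 0.007781721495361864 0.12327459794684256
y ends -0.05350104217618893 0.05570982960722415
hood [[ 0.04510722 -0.08836087]
 [ 0.19925246  0.0917152 ]]
housing [[ 0.01001449 -0.09827861]
 [ 0.19904885  0.10143498]]
heater
hood_bar
```

```bash
cat >> h.py <<'E'
def go(cur,yaw,tgt):
    "shift in tool axes (units of 1 m) from commanded cur at tool-x yaw (deg) to world tgt"
    a=np.radians(yaw);d=np.array(tgt)-np.array(cur)
    return np.round([d[0]*np.cos(a)+d[1]*np.sin(a), d[0]*np.sin(a)-d[1]*np.cos(a), -d[2]],4)
def yaw(s=None):
    s=s or state();w,x,y,z=s["eef_rot"];return np.degrees(np.arctan2(2*(x*y+w*z),1-2*(y*y+z*z)))
E
python3 -c "
from h import *
print(yaw(),go((.277,-.616,.405),24.22,(.45,-.30,.38)),go((.45,-.30,.38),54.22,(.4542,.0482,.35)))"
```

```text
24.2235382502169 [ 0.2874 -0.2172  0.025 ] [ 0.2849 -0.2002  0.03  ]
```

Call:
apply_moves:
  plan:
    - {"travel": [0.287,-0.217,0.025],"spin": -1}
    - {"travel": [0.287,-0.217,0.025],"spin": -1}
    - {"travel": [0.287,-0.217,0.025],"spin": -1}
    - {"travel": [0.287,-0.217,0.025],"spin": -1}
    - {"travel": [0.287,-0.217,0.025],"spin": -1}
    - {"travel": [0.287,-0.217,0.025],"spin": -1}
    - {"travel": [0.287,-0.217,0.025],"spin": -1}
    - {"travel": [0.287,-0.217,0.025],"spin": -1}
    - {"travel": [0.287,-0.217,0.025],"spin": -1}
    - {"travel": [0.287,-0.217,0.025],"spin": -1}
  claw: -0.25

```text
time: 1.93
position: [0.4512, -0.2957, 0.3793]
eef_rot: [-0.001, 0.889, 0.458, 0.001]
force: [-0.4, -0.2, -0.1]
width: 0.374
gripper_force: 0.0
```

Call:
apply_moves:
  plan:
    - {"travel": [0.285,-0.2,0.03],"spin": -0.928}
    - {"travel": [0.285,-0.2,0.03],"spin": -0.928}
    - {"travel": [0.285,-0.2,0.03],"spin": -0.928}
    - {"travel": [0.285,-0.2,0.03],"spin": -0.928}
    - {"travel": [0.285,-0.2,0.03],"spin": -0.928}
    - {"travel": [0.285,-0.2,0.03],"spin": -0.928}
    - {"travel": [0.285,-0.2,0.03],"spin": -0.928}
    - {"travel": [0.285,-0.2,0.03],"spin": -0.928}
    - {"travel": [0.285,-0.2,0.03],"spin": -0.928}
    - {"travel": [0.285,-0.2,0.03],"spin": -0.928}
    - {"travel": [0.285,-0.2,0.03],"spin": -0.928}
    - {"travel": [0.285,-0.2,0.03],"spin": -0.928}

```text
time: 2.93
position: [0.4543, 0.0473, 0.35]
eef_rot: [0.0, 0.755, 0.656, 0.0]
force: [-0.1, -1.2, 0.5]
width: 0.373
gripper_force: 0.0
```

Run:
```python
from h import *
for n in("side",):
    im,d=camera(n); cv2.imwrite("pics/s1.png",im[...,::-1]); np.save("s1.npy",d)
    for t in["hood_bar","hinge"]:
        for r in place_of(n,t):
            u,v=r["location"][0]*640,r["location"][1]*480; print(t,round(r["conf"],2),round(u),round(v),P(n,u,v,z=dict(hinge=.085,hood_bar=.115)[t]).round(4))
s=state();print(s["position"],yaw(s),s["q"].round(3),s["force"],s["time"])
```

```text
hood_bar 0.79 252 234 [0.4597 0.0556 0.115 ]
hinge 0.74 335 235 [0.6279 0.0361 0.085 ]
[0.45430017 0.04693725 0.34994338] 81.93596979521737 [-0.12  -0.156  2.147 -0.     1.151  0.021] [-0.09201885  0.24675704 -0.14376958] 3.0833
```

View pics/s1.png

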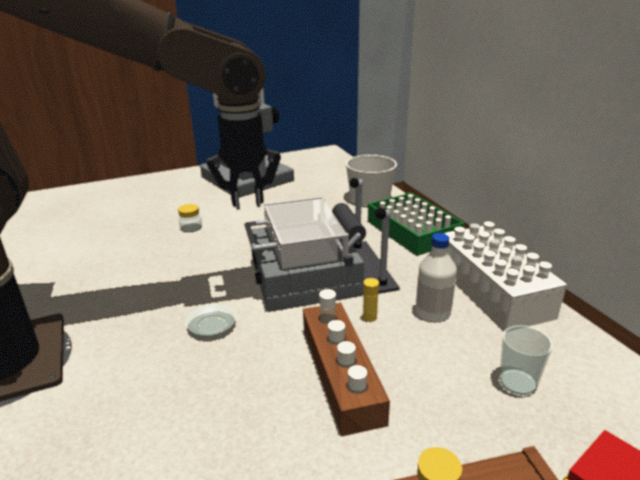

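Side view: the gripper hangs over the bar (ends around (262,225)–(258,248)), hood clear; tall vial cap at (328,298).

Run:
```python
from h import *
a=np.radians(-7.95);R=np.array([[np.cos(a),np.sin(a)],[-np.sin(a),np.cos(a)]])
d=np.load("s1.npy");q=cloud("side",d)[d>0]; l=(q[:,:2]-[.452,.047])@R.T
m=(abs(l[:,1])<.06)&(abs(l[:,0])<.018)&(q[:,2]>.100)&(q[:,2]<.13)
print(m.sum(),np.c_[l,q[:,2:]][m][::3].round(4))
```

```text
240 [[ 1.370e-02  5.450e-02  1.213e-01]
 [-5.000e-04  5.350e-02  1.216e-01]
 [ 5.100e-03  5.040e-02  1.222e-01]
 [ 1.140e-02  5.340e-02  1.199e-01]
 [ 1.730e-02  5.270e-02  1.194e-01]
 [ 1.000e-03  5.110e-02  1.203e-01]
 [ 6.900e-03  5.060e-02  1.197e-01]
 [ 1.290e-02  5.010e-02  1.190e-01]
 [-3.100e-03  5.170e-02  1.183e-01]
 [ 2.400e-03  4.630e-02  1.202e-01]
 [ 9.100e-03  5.360e-02  1.156e-01]
 [ 1.490e-02  5.210e-02  1.155e-01]
 [-2.000e-03  4.390e-02  1.198e-01]
 [ 3.600e-03  4.050e-02  1.206e-01]
 [ 1.060e-02  5.050e-02  1.146e-01]
 [ 1.650e-02  5.000e-02  1.140e-01]
 [-7.000e-04  3.830e-02  1.201e-01]
 [ 4.900e-03  3.630e-02  1.202e-01]
 [-4.500e-03  4.220e-02  1.165e-01]
 [ 3.000e-04  3.060e-02  1.215e-01]
 [ 6.400e-03  3.270e-02  1.195e-01]
 [-1.000e-04  2.820e-02  1.205e-01]
 [ 5.900e-03  2.970e-02  1.189e-01]
 [-9.000e-04  2.240e-02  1.213e-01]
 [ 5.000e-03  2.340e-02  1.199e-01]
 [-1.300e-03  1.960e-02  1.206e-01]
 [ 4.000e-03  1.540e-02  1.218e-01]
 [-2.100e-03  1.410e-02  1.212e-01]
 [ 3.500e-03  1.160e-02  1.216e-01]
 [-2.700e-03  9.500e-03  1.214e-01]
 [ 2.600e-03  5.
[... 1084 characters left out ...]
-02  1.215e-01]
 [ 1.330e-02 -4.820e-02  1.210e-01]
 [-4.200e-03 -3.860e-02  1.165e-01]
 [ 4.000e-04 -4.750e-02  1.206e-01]
 [ 6.000e-03 -4.650e-02  1.191e-01]
 [ 1.160e-02 -4.540e-02  1.177e-01]
 [ 1.670e-02 -4.900e-02  1.188e-01]
 [ 1.000e-04 -4.810e-02  1.188e-01]
 [ 5.300e-03 -5.100e-02  1.196e-01]
 [ 1.290e-02 -4.890e-02  1.172e-01]
 [-3.200e-03 -4.340e-02  1.147e-01]
 [ 1.500e-03 -5.110e-02  1.181e-01]
 [ 7.000e-03 -5.080e-02  1.171e-01]
 [ 1.280e-02 -4.860e-02  1.149e-01]
 [-3.600e-03 -4.590e-02  1.140e-01]
 [ 1.300e-03 -5.150e-02  1.163e-01]
 [ 7.200e-03 -4.790e-02  1.133e-01]
 [ 1.240e-02 -4.990e-02  1.136e-01]
 [ 1.780e-02 -5.120e-02  1.134e-01]
 [ 1.300e-03 -4.990e-02  1.133e-01]]
```

Call:
apply_moves:
  plan:
    - {"travel": [0,-0.001,0.03]}
    - {"travel": [0,-0.001,0.05]}
    - {"travel": [0,-0.001,0.065]}
    - {"travel": [0,-0.001,0.075]}
    - {"travel": [0,-0.001,0.08]}
    - {"travel": [0,-0.001,0.08]}
    - {"travel": [0,-0.001,0.08]}

```text
validation failed for argument at $.pl...
```

Call:
apply_moves:
  plan:
    - {"travel": [0,0,0]}
    - {"travel": [0,0,0]}
    - {"travel": [0,0,0]}
    - {"travel": [0,0,0]}
    - {"travel": [0,0,0]}
    - {"travel": [0,0,0]}
  claw: -1

```text
validation failed for argument at $.pl...
```

Run:
```python
from h import *
s=state();print(s["position"],yaw(s),s["q"].round(3),s["force"],s["ft_torque"],s["time"],s["width"])
```

```text
[0.45430017 0.04693725 0.34994338] 81.93596979521737 [-0.12  -0.156  2.147 -0.     1.151  0.021] [-0.09201885  0.24675704 -0.14376958] [-0.05046655  0.03523279  0.0295081 ] 3.0833 0.3717399178579529
```

Call:
apply_moves:
  plan:
    - {"travel": [0,-0.001,0.03],"spin": 0}
    - {"travel": [0,-0.001,0.05],"spin": 0}
    - {"travel": [0,-0.001,0.065],"spin": 0}
    - {"travel": [0,-0.001,0.075],"spin": 0}
    - {"travel": [0,-0.001,0.08],"spin": 0}
    - {"travel": [0,-0.001,0.08],"spin": 0}
    - {"travel": [0,-0.001,0.08],"spin": 0}

```text
time: 3.67
position: [0.4535, 0.048, 0.2703]
eef_rot: [0.0, 0.755, 0.656, 0.0]
force: [0.3, -0.7, -0.3]
width: 0.378
gripper_force: 0.0
```

Call:
apply_moves:
  plan:
    - {"travel": [0,0,0],"spin": 0}
    - {"travel": [0,0,0],"spin": 0}
    - {"travel": [0,0,0],"spin": 0}
    - {"travel": [0,0,0],"spin": 0}
    - {"travel": [0,0,0],"spin": 0}
    - {"travel": [0,0,0],"spin": 0}
  claw: -1

```text
time: 4.17
position: [0.4538, 0.0483, 0.2711]
eef_rot: [0.001, 0.754, 0.657, 0.001]
force: [1.9, -1.1, 4.9]
width: 0.114
gripper_force: 58.9
```

Run:
```python
from h import *
s=state();print(s["position"],yaw(s),s["force"],s["ft_torque"],s["time"],s["width"],s["gripper_force"])
def arc(a,b,n):
    f=np.arctan2(30,168);t=np.radians(np.linspace(a,b,n+1));R=np.hypot(30,168)/1000
    return np.c_[np.degrees(t),R*(np.cos(f)-np.cos(f+t)),R*(np.sin(f+t)-np.sin(f))].round(4)
print(arc(0,120,40))
```

```text
[0.45383765 0.04826142 0.27108457] 82.07181853921982 [ 1.86056417 -1.13559964  4.89393405] [-0.1647866  -0.30826926  0.012896  ] 4.1667 0.11447328385039676 58.9214301109314
[[0.000e+00 0.000e+00 0.000e+00]
 [3.000e+00 1.800e-03 8.800e-03]
 [6.000e+00 4.100e-03 1.740e-02]
 [9.000e+00 6.800e-03 2.590e-02]
 [1.200e+01 9.900e-03 3.430e-02]
 [1.500e+01 1.350e-02 4.250e-02]
 [1.800e+01 1.750e-02 5.040e-02]
 [2.100e+01 2.190e-02 5.820e-02]
 [2.400e+01 2.670e-02 6.570e-02]
 [2.700e+01 3.190e-02 7.300e-02]
 [3.000e+01 3.750e-02 8.000e-02]
 [3.300e+01 4.340e-02 8.670e-02]
 [3.600e+01 4.970e-02 9.300e-02]
 [3.900e+01 5.630e-02 9.900e-02]
 [4.200e+01 6.320e-02 1.047e-01]
 [4.500e+01 7.040e-02 1.100e-01]
 [4.800e+01 7.790e-02 1.149e-01]
 [5.100e+01 8.560e-02 1.194e-01]
 [5.400e+01 9.350e-02 1.235e-01]
 [5.700e+01 1.017e-01 1.272e-01]
 [6.000e+01 1.100e-01 1.305e-01]
 [6.300e+01 1.185e-01 1.333e-01]
 [6.600e+01 1.271e-01 1.357e-01]
 [6.900e+01 1.358e-01 1.376e-01]
 [7.200e+01 1.446e-01 1.390e-01]
 [7.500e+01 1.535e-01 1.400e-01]
 [7.800e+01 1.624e-01 1.406e-01]
 [8.100e+01 1.713e-01 1.406e-01]
 [8.400e+01 1.803e-01 1.402e-01]
 [8.700e+01 1.892e-01 1.393e-01]
 [9.000e+01 1.980e-01 1.380e-01]
 [9.300e+01 2.068e-01 1.362e-01]
 [9.600e+01 2.154e-01 1.339e-01]
 [9.900e+01 2.239e-01 1.312e-01]
 [1.020e+02 2.323e-01 1.281e-01]
 [1.050e+02 2.405e-01 1.245e-01]
 [1.080e+02 2.484e-01 1.205e-01]
 [1.110e+02 2.562e-01 1.161e-01]
 [1.140e+02 2.637e-01 1.113e-01]
 [1.170e+02 2.710e-01 1.061e-01]
 [1.200e+02 2.780e-01 1.005e-01]]
```

```bash
cat >> h.py <<'E'
def arc(a,b,n,R=.17066,f=np.arctan2(30,168)):
    t=np.radians(np.linspace(a,b,n+1))[1:];s=np.radians(a)
    return np.c_[R*(np.cos(f+s)-np.cos(f+t)),-R*(np.sin(f+t)-np.sin(f+s))].round(4).tolist()
E
python3 -c "
from h import *
print(arc(0,24,12));print(arc(24,48,12));print(arc(48,66,12));print(arc(66,84,12))"
```

```text
[[0.0011, -0.0058], [0.0025, -0.0116], [0.0041, -0.0174], [0.0058, -0.0231], [0.0078, -0.0287], [0.0099, -0.0343], [0.0122, -0.0398], [0.0148, -0.0451], [0.0175, -0.0504], [0.0204, -0.0557], [0.0235, -0.0608], [0.0267, -0.0657]]
[[0.0034, -0.0049], [0.007, -0.0096], [0.0108, -0.0142], [0.0147, -0.0187], [0.0188, -0.0231], [0.023, -0.0273], [0.0274, -0.0313], [0.0319, -0.0352], [0.0365, -0.039], [0.0413, -0.0425], [0.0462, -0.046], [0.0512, -0.0492]]
[[0.0038, -0.0023], [0.0077, -0.0045], [0.0116, -0.0066], [0.0156, -0.0086], [0.0197, -0.0105], [0.0238, -0.0123], [0.0279, -0.014], [0.0321, -0.0156], [0.0363, -0.017], [0.0406, -0.0184], [0.0449, -0.0196], [0.0492, -0.0208]]
[[0.0044, -0.001], [0.0087, -0.0019], [0.0131, -0.0027], [0.0175, -0.0034], [0.022, -0.0039], [0.0264, -0.0044], [0.0309, -0.0047], [0.0353, -0.0049], [0.0398, -0.005], [0.0443, -0.0049], [0.0487, -0.0048], [0.0532, -0.0045]]
```

Call:
apply_moves:
  plan:
    - {"travel": [0,0.0011,-0.0058],"spin": 0}
    - {"travel": [0,0.0025,-0.0116],"spin": 0}
    - {"travel": [0,0.0041,-0.0174],"spin": 0}
    - {"travel": [0,0.0058,-0.0231],"spin": 0}
    - {"travel": [0,0.0078,-0.0287],"spin": 0}
    - {"travel": [0,0.0099,-0.0343],"spin": 0}
    - {"travel": [0,0.0122,-0.0398],"spin": 0}
    - {"travel": [0,0.0148,-0.0451],"spin": 0}
    - {"travel": [0,0.0175,-0.0504],"spin": 0}
    - {"travel": [0,0.0204,-0.0557],"spin": 0}
    - {"travel": [0,0.0235,-0.0608],"spin": 0}
    - {"travel": [0,0.0267,-0.0657],"spin": 0}

```text
time: 5.17
position: [0.4791, 0.0448, 0.3351]
eef_rot: [-0.002, 0.754, 0.657, -0.001]
force: [0.4, -0.9, -5.1]
width: 0.117
gripper_force: 58.3
```

Call:
apply_moves:
  plan:
    - {"travel": [0,0.0034,-0.0049],"spin": 0}
    - {"travel": [0,0.007,-0.0096],"spin": 0}
    - {"travel": [0,0.0108,-0.0142],"spin": 0}
    - {"travel": [0,0.0147,-0.0187],"spin": 0}
    - {"travel": [0,0.0188,-0.0231],"spin": 0}
    - {"travel": [0,0.023,-0.0273],"spin": 0}
    - {"travel": [0,0.0274,-0.0313],"spin": 0}
    - {"travel": [0,0.0319,-0.0352],"spin": 0}
    - {"travel": [0,0.0365,-0.039],"spin": 0}
    - {"travel": [0,0.0413,-0.0425],"spin": 0}
    - {"travel": [0,0.0462,-0.046],"spin": 0}
    - {"travel": [0,0.0512,-0.0492],"spin": 0}

```text
time: 6.17
position: [0.5299, 0.0379, 0.3885]
eef_rot: [-0.002, 0.754, 0.657, -0.002]
force: [-12.0, 0.5, 12.3]
width: 0.112
gripper_force: 58.5
```

Call:
apply_moves:
  plan:
    - {"travel": [0,0.0038,-0.0023],"spin": 0}
    - {"travel": [0,0.0077,-0.0045],"spin": 0}
    - {"travel": [0,0.0116,-0.0066],"spin": 0}
    - {"travel": [0,0.0156,-0.0086],"spin": 0}
    - {"travel": [0,0.0197,-0.0105],"spin": 0}
    - {"travel": [0,0.0238,-0.0123],"spin": 0}
    - {"travel": [0,0.0279,-0.014],"spin": 0}
    - {"travel": [0,0.0321,-0.0156],"spin": 0}
    - {"travel": [0,0.0363,-0.017],"spin": 0}
    - {"travel": [0,0.0406,-0.0184],"spin": 0}
    - {"travel": [0,0.0449,-0.0196],"spin": 0}
    - {"travel": [0,0.0492,-0.0208],"spin": 0}

```text
time: 7.17
position: [0.5798, 0.0309, 0.4096]
eef_rot: [0.002, 0.754, 0.657, 0.002]
force: [-0.6, 0.3, 6.2]
width: 0.112
gripper_force: 61.9
```

Run:
```python
from h import *
s=state();print(s["position"],yaw(s),s["force"],s["ft_torque"],s["time"],s["width"],s["gripper_force"],s["q"].round(3))
```

```text
[0.5797556  0.03086776 0.40957977] 82.0714384828627 [-0.58392025  0.27176511  6.17684018] [0.03225698 0.51983974 0.01202591] 7.1667 0.11224951798225319 61.912769079208374 [-0.122  0.075  1.81   0.     1.252  0.017]
```

Call:
apply_moves:
  plan:
    - {"travel": [0,0.0044,-0.002],"spin": 0}
    - {"travel": [0,0.0087,-0.0039],"spin": 0}
    - {"travel": [0,0.0131,-0.0057],"spin": 0}
    - {"travel": [0,0.0175,-0.0074],"spin": 0}
    - {"travel": [0,0.022,-0.0079],"spin": 0}
    - {"travel": [0,0.0264,-0.0084],"spin": 0}
    - {"travel": [0,0.0309,-0.0087],"spin": 0}
    - {"travel": [0,0.0353,-0.0089],"spin": 0}

```text
time: 7.83
position: [0.6145, 0.026, 0.4144]
eef_rot: [0.0, 0.754, 0.656, 0.001]
force: [-1.0, 0.4, 3.0]
width: 0.112
gripper_force: 61.9
```

Run:
```python
from h import *
s=state();print(s["position"],yaw(s),s["force"],s["ft_torque"],s["time"],s["width"],s["gripper_force"],s["q"].round(3))
print(arc(78,88,10));print(arc(88,93,10))
```

```text
[0.61454388 0.02600116 0.41435519] 82.06187414789842 [-1.00520123  0.42502547  3.0355531 ] [ 0.2136384   0.32143059 -0.01926753] 7.8333 0.11160969224135463 61.85944676399231 [-1.230e-01  1.480e-01  1.721e+00  1.000e-03  1.270e+00  1.600e-02]
[[0.003, -0.0001], [0.006, -0.0001], [0.0089, -0.0001], [0.0119, 0.0], [0.0149, 0.0002], [0.0179, 0.0004], [0.0208, 0.0006], [0.0238, 0.0009], [0.0268, 0.0012], [0.0297, 0.0016]]
[[0.0015, 0.0002], [0.0029, 0.0004], [0.0044, 0.0007], [0.0059, 0.0009], [0.0073, 0.0012], [0.0088, 0.0015], [0.0103, 0.0018], [0.0117, 0.0021], [0.0132, 0.0024], [0.0146, 0.0027]]
```

Call:
apply_moves:
  plan:
    - {"travel": [0,0.003,-0.0001],"spin": 0}
    - {"travel": [0,0.006,-0.0001],"spin": 0}
    - {"travel": [0,0.0089,-0.0001],"spin": 0}
    - {"travel": [0,0.0119,0],"spin": 0}
    - {"travel": [0,0.0149,0.0002],"spin": 0}
    - {"travel": [0,0.0179,0.0004],"spin": 0}
    - {"travel": [0,0.0208,0.0006],"spin": 0}
    - {"travel": [0,0.0223,0.0008],"spin": 0}
    - {"travel": [0,0.0238,0.0009],"spin": 0}
    - {"travel": [0,0.0238,0.0009],"spin": 0}

```text
time: 8.67
position: [0.6376, 0.0228, 0.4131]
eef_rot: [-0.0, 0.754, 0.657, 0.0]
force: [0.4, 3.3, 1.4]
width: 0.114
gripper_force: 62.6
```

Run:
```python
from h import *
s=state();print(s["position"],yaw(s),s["force"],s["ft_torque"],s["time"],s["width"],s["gripper_force"])
print([[round(a,4),round(b,4)] for a,b in arc(86,91,10)]);
for a in(86,91,96,101,106,111):print(arc(a,a+5,10))
```

```text
[0.63761205 0.0228233  0.41308298] 82.06809809778301 [0.39518186 3.29743987 1.36716703] [0.53939361 0.3629767  0.01493144] 8.6667 0.1144082157122055 62.59480834007263
[[0.0015, 0.0002], [0.003, 0.0003], [0.0044, 0.0005], [0.0059, 0.0007], [0.0074, 0.001], [0.0089, 0.0012], [0.0103, 0.0014], [0.0118, 0.0017], [0.0133, 0.002], [0.0147, 0.0022]]
[[0.0015, 0.0002], [0.003, 0.0003], [0.0044, 0.0005], [0.0059, 0.0007], [0.0074, 0.001], [0.0089, 0.0012], [0.0103, 0.0014], [0.0118, 0.0017], [0.0133, 0.002], [0.0147, 0.0022]]
[[0.0015, 0.0003], [0.0029, 0.0006], [0.0044, 0.0009], [0.0058, 0.0013], [0.0073, 0.0016], [0.0087, 0.002], [0.0102, 0.0023], [0.0116, 0.0027], [0.013, 0.0031], [0.0145, 0.0035]]
[[0.0014, 0.0004], [0.0029, 0.0009], [0.0043, 0.0013], [0.0057, 0.0018], [0.0071, 0.0022], [0.0085, 0.0027], [0.0099, 0.0032], [0.0113, 0.0037], [0.0127, 0.0042], [0.0141, 0.0048]]
[[0.0014, 0.0005], [0.0028, 0.0011], [0.0041, 0.0017], [0.0055, 0.0022], [0.0069, 0.0028], [0.0082, 0.0034], [0.0096, 0.0041], [0.011, 0.0047], [0.0123, 0.0053], [0.0136, 0.006]]
[[0.0013, 0.0007], [0.0027, 0.0013], [0.004, 0.002], [0.0053, 0.0027], [0.0066, 0.0034], [0.0079, 0.0041], [0.0092, 0.0049], [0.0105, 0.0056], [0.0118, 0.0064], [0.0131, 0.0071]]
[[0.0013, 0.0008], [0.0025, 0.0016], [0.0038, 0.0024], [0.005, 0.0032], [0.0063, 0.004], [0.0075, 0.0048], [0.0088, 0.0057], [0.01, 0.0065], [0.0112, 0.0074], [0.0124, 0.0082]]
```

Run:
```python
from h import *
a=np.radians(-7.95);R=np.array([[np.cos(a),np.sin(a)],[-np.sin(a),np.cos(a)]])
for n,f in(("top","top0.npy"),("side","s1.npy")):
    d=np.load(f);q=cloud(n,d)[d>0]; l=(q[:,:2]-[.6196,.0246])@R.T
    for lo,hi in((.10,.13),(.13,.15),(.15,.16),(.16,.17),(.17,.18)):
      for s in(-1,1):
        m=(abs(l[:,1]-s*.078)<.018)&(l[:,0]>.03)&(l[:,0]<.12)&(q[:,2]>lo)&(q[:,2]<hi)
        if m.sum()>3: print(n,lo,s,m.sum(),"x",np.percentile(l[m,0],[2,50,98]).round(4),"y",np.percentile(l[m,1],[2,50,98]).round(4),q[m,2].max().round(4))
```

```text
top 0.1 -1 5 x [0.0305 0.0325 0.0348] y [-0.0633 -0.0611 -0.0606] 0.12
top 0.1 1 14 x [0.0312 0.0732 0.0792] y [0.0611 0.0724 0.0764] 0.1231
top 0.16 -1 41 x [0.0578 0.0748 0.0838] y [-0.0876 -0.0757 -0.0671] 0.17
top 0.16 1 47 x [0.0578 0.0691 0.0843] y [0.068  0.0753 0.0881] 0.17
top 0.17 -1 74 x [0.0591 0.0683 0.0834] y [-0.0855 -0.0775 -0.0689] 0.1785
top 0.17 1 69 x [0.0604 0.0689 0.0832] y [0.0702 0.0786 0.0869] 0.1774
side 0.1 -1 99 x [0.0327 0.0755 0.0829] y [-0.083  -0.0794 -0.0618] 0.1292
side 0.1 1 76 x [0.0708 0.0755 0.0821] y [0.0725 0.0763 0.0821] 0.1292
side 0.13 -1 75 x [0.0708 0.0754 0.0836] y [-0.0821 -0.0793 -0.0721] 0.1496
side 0.13 1 60 x [0.0701 0.0764 0.0841] y [0.0719 0.0769 0.083 ] 0.1493
side 0.15 -1 34 x [0.0648 0.0756 0.0825] y [-0.0838 -0.081  -0.0762] 0.16
side 0.15 1 34 x [0.0607 0.0748 0.0837] y [0.0726 0.076  0.0804] 0.1598
side 0.16 -1 77 x [0.0577 0.0681 0.0834] y [-0.0864 -0.0816 -0.0745] 0.17
side 0.16 1 57 x [0.0578 0.0693 0.0853] y [0.0697 0.0743 0.0844] 0.1696
side 0.17 -1 57 x [0.0586 0.0678 0.0829] y [-0.0844 -0.0782 -0.0719] 0.177
side 0.17 1 43 x [0.0591 0.0676 0.0828] y [0.0714 0.0769 0.0843] 0.1773
```

Call:
apply_moves:
  plan:
    - {"travel": [0,0.0015,0.0002],"spin": 0}
    - {"travel": [0,0.003,0.0003],"spin": 0}
    - {"travel": [0,0.0044,0.0005],"spin": 0}
    - {"travel": [0,0.0059,0.0007],"spin": 0}
    - {"travel": [0,0.0074,0.001],"spin": 0}
    - {"travel": [0,0.0089,0.0012],"spin": 0}
    - {"travel": [0,0.0103,0.0014],"spin": 0}
    - {"travel": [0,0.0118,0.0017],"spin": 0}
    - {"travel": [0,0.0118,0.0017],"spin": 0}
    - {"travel": [0,0.0118,0.0017],"spin": 0}

```text
time: 9.5
position: [0.6494, 0.0211, 0.4119]
eef_rot: [0.0, 0.754, 0.656, 0.001]
force: [0.5, 4.9, 1.7]
width: 0.113
gripper_force: 61.8
```

Run:
```python
from h import *
s=state();print(s["position"],yaw(s),s["force"],s["ft_torque"],s["time"],s["width"],s["gripper_force"])
```

```text
[0.6494051  0.02109912 0.41189976] 82.06138106667497 [0.4881915  4.88824536 1.7326846 ] [ 0.72625482 -0.02224429 -0.01263336] 9.5 0.11320406696668321 61.78804636001587
```

Call:
apply_moves:
  plan:
    - {"travel": [0.001,0.001,0.0002],"spin": 0}
    - {"travel": [0.001,0.002,0.0004],"spin": 0}
    - {"travel": [0.001,0.003,0.0006],"spin": 0}
    - {"travel": [0.001,0.004,0.0008],"spin": 0}
    - {"travel": [0.001,0.004,0.0008],"spin": 0}
    - {"travel": [0.001,0.004,0.0008],"spin": 0}

```text
time: 10.0
position: [0.6533, 0.021, 0.4112]
eef_rot: [0.001, 0.754, 0.656, -0.0]
force: [-0.1, -2.0, 4.0]
width: 0.111
gripper_force: 62.0
```

Call:
apply_moves:
  plan:
    - {"travel": [0,0.001,0.0001],"spin": 0}
    - {"travel": [0,0.002,0.0002],"spin": 0}
    - {"travel": [0,0.0025,0.0003],"spin": 0}
    - {"travel": [0,0.0025,0.0003],"spin": 0}
    - {"travel": [0,0.0025,0.0003],"spin": 0}

```text
time: 10.42
position: [0.6557, 0.0207, 0.4108]
eef_rot: [0.0, 0.754, 0.656, -0.001]
force: [-1.9, -4.3, 4.3]
width: 0.117
gripper_force: 62.0
```

Call:
apply_moves:
  plan:
    - {"travel": [0,0.0005,0.0001],"spin": 0}
    - {"travel": [0,0.001,0.0003],"spin": 0}
    - {"travel": [0,0.0015,0.0004],"spin": 0}
    - {"travel": [0,0.0015,0.0004],"spin": 0}
    - {"travel": [0,0.0015,0.0004],"spin": 0}

```text
time: 10.83
position: [0.6572, 0.0205, 0.4104]
eef_rot: [0.0, 0.754, 0.656, -0.001]
force: [-1.5, -5.1, 3.7]
width: 0.118
gripper_force: 62.1
```

Run:
```python
from h import *
s=state();print(s["position"],yaw(s),s["force"],s["ft_torque"],s["time"],s["width"],s["gripper_force"])
```

```text
[0.65724566 0.02050198 0.41036163] 82.05952634763838 [-1.45051858 -5.05683028  3.68988331] [-0.69170366  0.75379181 -0.01651076] 10.8333 0.11811446564671904 62.07251787185669
```

Call:
apply_moves:
  plan:
    - {"travel": [-0.0006,0.0007,0.0002],"spin": 0}
    - {"travel": [-0.0006,0.0014,0.0004],"spin": 0}
    - {"travel": [-0.0006,0.002,0.0006],"spin": 0}
    - {"travel": [-0.0006,0.002,0.0006],"spin": 0}
    - {"travel": [-0.0006,0.002,0.0006],"spin": 0}

```text
time: 11.25
position: [0.6592, 0.02, 0.4099]
eef_rot: [0.0, 0.754, 0.657, 0.0]
force: [-0.6, -4.5, 5.7]
width: 0.111
gripper_force: 62.2
```

Call:
apply_moves:
  plan:
    - {"travel": [-0.0005,0.0007,0],"spin": 0}
    - {"travel": [-0.0005,0.0014,0],"spin": 0}
    - {"travel": [-0.0005,0.002,0],"spin": 0}
    - {"travel": [-0.0005,0.002,0],"spin": 0}
    - {"travel": [-0.0005,0.002,0],"spin": 0}

```text
time: 11.67
position: [0.6612, 0.0195, 0.4089]
eef_rot: [0.0, 0.754, 0.657, 0.001]
force: [1.5, -1.1, -0.2]
width: 0.113
gripper_force: 62.5
```

Call:
apply_moves:
  plan:
    - {"travel": [0,0.0007,0.0002],"spin": 0}
    - {"travel": [0,0.0014,0.0004],"spin": 0}
    - {"travel": [0,0.002,0.0006],"spin": 0}
    - {"travel": [0,0.002,0.0006],"spin": 0}
    - {"travel": [0,0.002,0.0006],"spin": 0}

```text
time: 12.08
position: [0.6629, 0.0192, 0.4086]
eef_rot: [-0.0, 0.754, 0.657, -0.0]
force: [0.3, -0.3, -0.3]
width: 0.117
gripper_force: 62.5
```

Call:
apply_moves:
  plan:
    - {"travel": [0,0.0007,0.0002],"spin": 0}
    - {"travel": [0,0.0014,0.0004],"spin": 0}
    - {"travel": [0,0.002,0.0006],"spin": 0}
    - {"travel": [0,0.002,0.0006],"spin": 0}
    - {"travel": [0,0.002,0.0006],"spin": 0}

```text
time: 12.5
position: [0.6647, 0.019, 0.4081]
eef_rot: [-0.001, 0.754, 0.657, -0.0]
force: [-1.6, 1.3, 0.2]
width: 0.113
gripper_force: 62.5
```

Call:
apply_moves:
  plan:
    - {"travel": [0,0.0005,0.0001],"spin": 0}
    - {"travel": [0,0.001,0.0003],"spin": 0}
    - {"travel": [0,0.001,0.0003],"spin": 0}
    - {"travel": [0,0.001,0.0003],"spin": 0}

```text
time: 12.83
position: [0.6654, 0.019, 0.408]
eef_rot: [-0.002, 0.754, 0.657, -0.001]
force: [-4.7, 0.3, 1.1]
width: 0.113
gripper_force: 62.7
```

Run:
```python
from h import *
s=state();print(s["position"],yaw(s),s["force"],s["ft_torque"],s["time"],s["width"],s["gripper_force"])
im,d=camera("side");print(s["time"]); np.save("s2.npy",d); cv2.imwrite("pics/s2.png",cv2.resize(im[140:300,230:430,::-1],None,fx=4,fy=3.75,interpolation=cv2.INTER_CUBIC)[:600])
```

```text
[0.66539853 0.01895214 0.40799881] 82.07825649740963 [-4.66382128  0.30333707  1.10995924] [0.14681665 1.12756077 0.00441034] 12.8333 0.11264825844479404 62.71171152591705
12.8333
```

View pics/s2.png

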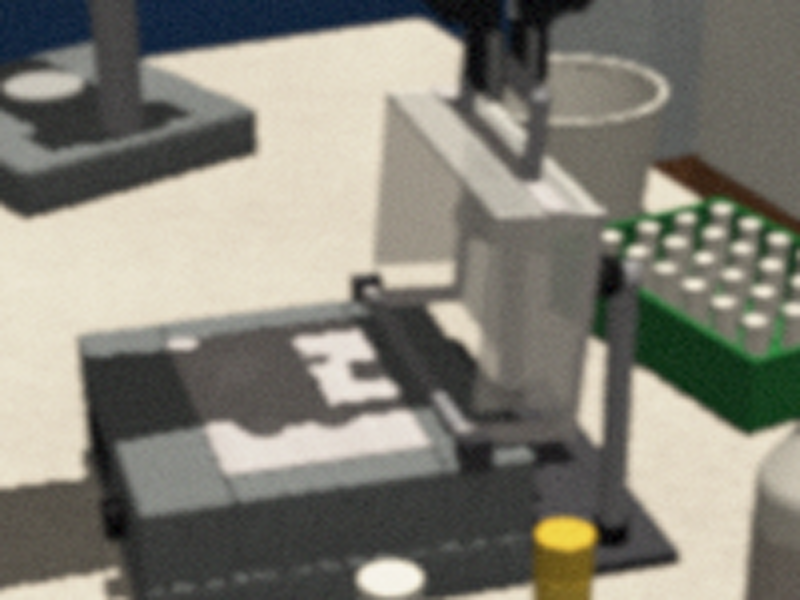

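The crop shows the hood standing upright-plus, its back face meeting the pad at about (600,270); the force in x has started to climb. One small confirming step.

Call:
apply_moves:
  plan:
    - {"travel": [0,0.0007,0.0002],"spin": 0}
    - {"travel": [0,0.0007,0.0002],"spin": 0}
    - {"travel": [0,0.0007,0.0002],"spin": 0}

```text
time: 13.13
position: [0.6658, 0.0189, 0.408]
eef_rot: [-0.002, 0.754, 0.657, -0.002]
force: [-8.4, 2.0, 3.0]
width: 0.117
gripper_force: 62.8
```

Run:
```python
from h import *
s=state();print(s["position"],yaw(s),s["force"],s["ft_torque"],s["time"],s["width"],s["gripper_force"])
```

```text
[0.66582839 0.01890692 0.40796916] 82.0829924199388 [-8.41126277  1.97304924  2.99320805] [0.21600029 1.40331922 0.07113976] 13.1333 0.1166892898249388 62.83285617828369
```

Call:
apply_moves:
  plan:
    - {"travel": [0,-0.0008,0],"spin": 0}
    - {"travel": [0,-0.0008,0],"spin": 0}
    - {"travel": [0,-0.0008,0],"spin": 0}

```text
time: 13.38
position: [0.6653, 0.0189, 0.4081]
eef_rot: [-0.001, 0.754, 0.657, -0.001]
force: [-5.4, 1.2, 2.0]
width: 0.115
gripper_force: 62.7
```

Call:
apply_moves:
  plan:
    - {"travel": [0,0,0],"spin": 0}
    - {"travel": [0,0,0],"spin": 0}
    - {"travel": [0,0,0],"spin": 0}
    - {"travel": [0,0,0],"spin": 0}
    - {"travel": [0,0,0],"spin": 0}
  claw: -0.3

```text
time: 13.8
position: [0.6661, 0.0185, 0.4082]
eef_rot: [0.0, 0.754, 0.656, 0.0]
force: [1.0, 0.3, -0.7]
width: 0.35
gripper_force: 0.0
```

Call:
apply_moves:
  plan:
    - {"travel": [0,0,-0.01],"spin": 0}
    - {"travel": [0,0,-0.025],"spin": 0}
    - {"travel": [0,0,-0.045],"spin": 0}
    - {"travel": [0,0,-0.06],"spin": 0}
    - {"travel": [0,0,-0.06],"spin": 0}

```text
time: 14.22
position: [0.6663, 0.0186, 0.4738]
eef_rot: [0.003, 0.754, 0.656, 0.003]
force: [0.7, 0.2, 1.2]
width: 0.352
gripper_force: 0.0
```

Run:
```python
from h import *
s=state();print(s["position"],yaw(s),s["force"],s["time"],s["width"],s["q"].round(3))
a=np.radians(-7.95);R=np.array([[np.cos(a),np.sin(a)],[-np.sin(a),np.cos(a)]])
im,d=camera("side"); d0=np.load("s2.npy")
for D in(d0,d):
    q=cloud("side",D); q=q[D>0]; l=(q[:,:2]-[.6196,.0246])@R.T
    m=(abs(l[:,1])<.06)&(l[:,0]>-.02)&(l[:,0]<.1)&(q[:,2]>.235)&(q[:,2]<.265)
    print("bar-ish",m.sum(),l[m].mean(0).round(4),q[m,2].mean().round(4))
    for n in ("x",): pass
for n in("side",):
    for r in place_of(n,"hood_bar"):
        print(r["conf"],r["location"][0]*640,r["location"][1]*480)
im,d=camera("top"); cv2.imwrite("pics/t3.png",im[...,::-1]); np.save("t3.npy",d)
for r in place_of("top","well")+place_of("side","well"):
    print("well",r["conf"],r["location"][0]*640,r["location"][1]*480)
```

```text
[0.666273   0.01858598 0.4737675 ] 82.06175157776708 [0.744034   0.21739647 1.21148758] 14.2167 0.3519237789913217 [-0.124  0.224  1.526  0.     1.382  0.014]
bar-ish 354 [ 0.0417 -0.0153] 0.2521
bar-ish 237 [ 0.0419 -0.0084] 0.2505
0.65 356.41599999999994 156.48000000000002
0.61 191.168 225.6
well 0.92 291.584 236.304
```

View pics/t3.png

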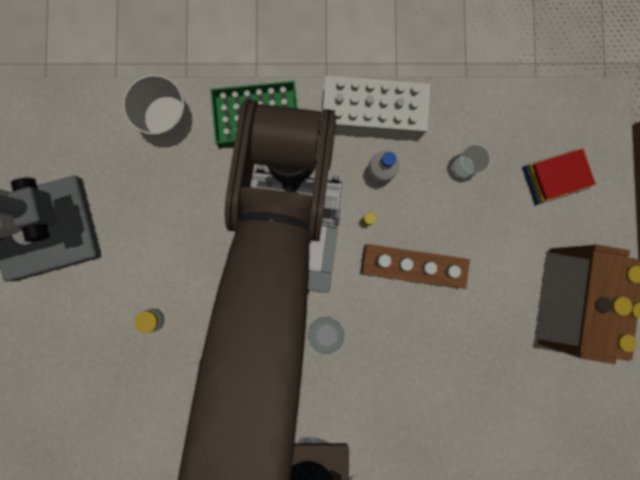

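```bash
python3 -c "
from h import *
print(go((.6661,.0185,.4682),82.06,(.5188,-.1733,.304)))"
```

```text
[-0.2103 -0.1194  0.1642]
```

Call:
apply_moves:
  plan:
    - {"travel": [-0.035,-0.02,0],"spin": 0}
    - {"travel": [-0.07,-0.04,0],"spin": 0}
    - {"travel": [-0.105,-0.06,0],"spin": 0}
    - {"travel": [-0.14,-0.08,0.01],"spin": 0}
    - {"travel": [-0.17,-0.096,0.03],"spin": 0}
    - {"travel": [-0.195,-0.11,0.06],"spin": 0}
    - {"travel": [-0.2103,-0.1194,0.095],"spin": 0}
    - {"travel": [-0.2103,-0.1194,0.13],"spin": 0}
    - {"travel": [-0.2103,-0.1194,0.155],"spin": 0}
    - {"travel": [-0.2103,-0.1194,0.1642],"spin": 0}
    - {"travel": [-0.2103,-0.1194,0.1642],"spin": 0}
    - {"travel": [-0.2103,-0.1194,0.1642],"spin": 0}
  claw: 0.18

```text
time: 15.47
position: [0.5188, -0.1731, 0.3038]
eef_rot: [-0.0, 0.754, 0.657, -0.0]
force: [1.1, 0.4, 1.2]
width: 0.594
gripper_force: 0.0
```

Run:
```python
from h import *
im,d=camera("top"); cv2.imwrite("pics/t4.png",cv2.resize(im[170:310,220:400,::-1],None,fx=4.2,fy=4.2,interpolation=cv2.INTER_CUBIC)); np.save("t4.npy",d)
for r in place_of("top","well"):
    u,v=r["location"][0]*640,r["location"][1]*480;print("well",r["conf"],u,v,P("top",u,v,z=.08))
im,d=camera("side"); np.save("s4.npy",d); cv2.imwrite("pics/s4.png",im[...,::-1])
for r in place_of("side","well"):
    u,v=r["location"][0]*640,r["location"][1]*480;print("well",r["conf"],u,v,P("side",u,v,z=.08))
s=state();print(s["position"],yaw(s),s["force"],s["time"],s["width"])
```

```text
well 0.82 288.512 236.688 [0.54171505 0.07853516 0.08      ]
well 0.55 357.69599999999997 387.69599999999997 [ 0.48043505 -0.36143069  0.08      ]
[ 0.51943948 -0.17328363  0.30605614] 82.09738798012292 [ 0.45948029  0.14633145 -0.15650651] 15.6667 0.5944204417147887
```

View pics/t4.png

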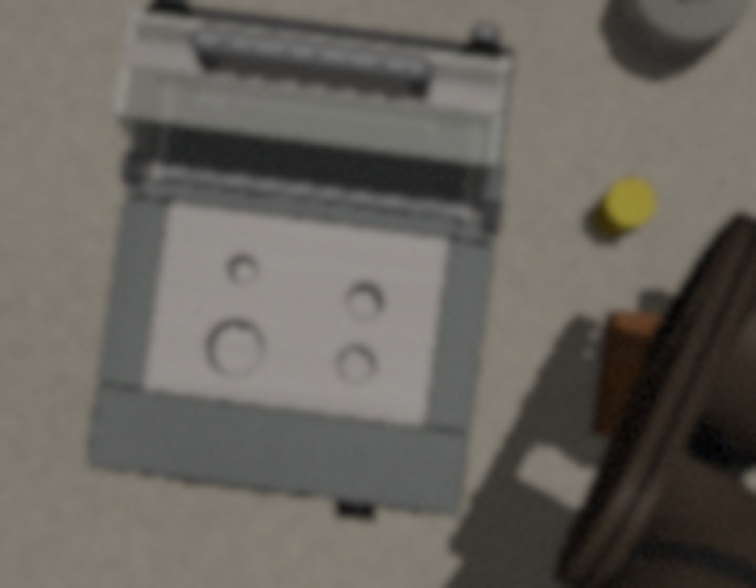

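View pics/s4.png

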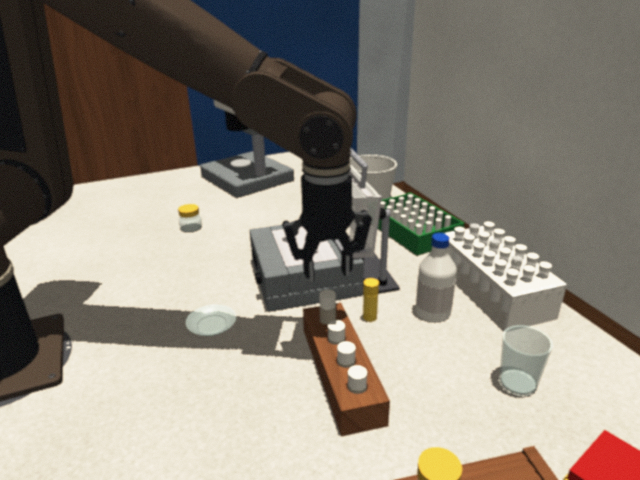

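Hood stands open on the posts; the large well is at crop (236,347) → full (276,253); the tall vial is under the gripper, at (328,305) in the side view.

Run:
```python
from h import *
a=np.radians(-7.95);R=np.array([[np.cos(a),np.sin(a)],[-np.sin(a),np.cos(a)]])
d=np.load("t4.npy");p=cloud("top",d);l=(p[...,:2]-[.4533,.0478])@R.T
Z=p[...,2]
for u,v in((276.2,252.6),):print(P("top",u,v,z=.08))
hs=(d>0)&(Z>.07)&(Z<.09)&(abs(l[...,1])<.13)&(l[...,0]>-.02)&(l[...,0]<.16)
q=l[hs];print("housing lo x,y lo/hi",np.percentile(q,[.3,50,99.7],axis=0))
e=l[hs&(l[...,0]<.12)]
for y0 in(-.08,-.04,0,.04,.08):
    mm=abs(e[:,1]-y0)<.012; print(y0,np.sort(e[mm,0])[:3].round(4))
w=np.hypot(l[...,0]-.081,l[...,1]-.03)<.025
m=w&(d>0)&(Z<.07); print("deep",m.sum(),l[m].mean(0) if m.any() else 0, np.percentile(Z[m],[5,50,95]) if m.any() else 0)
m2=w&(d>0)&(Z>.075);print(np.median(Z[m2]))
# rim by image
im=cv2.imread("pics/t4.png"); g=cv2.cvtColor(im,cv2.COLOR_BGR2GRAY)
c=cv2.HoughCircles(g,cv2.HOUGH_GRADIENT_ALT,1,20,param1=60,param2=.6,minRadius=15,maxRadius=40)
print(c)
if c is not None:
    for x,y,r in c[0]: u,v=220+(x+.5)/4.2-.5,170+(y+.5)/4.2-.5; print(u,v,P("top",u,v,z=.08),r/4.2/460.6*1.02)
cc=camera_params("top")
```

```text
[0.53816496 0.06575879 0.08      ]
housing lo x,y lo/hi [[ 0.00905049 -0.09890396]
 [ 0.0834945  -0.00059279]
 [ 0.15963588  0.09962169]]
-0.08 [0.0088 0.009  0.0091]
-0.04 [0.0086 0.0088 0.009 ]
0 [0.0089 0.0091 0.0093]
0.04 [0.0086 0.0087 0.0089]
0.08 [0.0084 0.0088 0.0091]
deep 126 [0.08205194 0.03238546] [0.04137787 0.04521553 0.05417861]
0.07945851097984202
[[[235.       346.        30.617336]
  [606.       223.        22.201777]
  [365.       299.        20.151272]
  [235.       346.        19.956661]]]
275.57144 252.0 [0.53950636 0.06715782 0.08      ] 0.016143374
363.9048 222.7143 [ 0.60421677 -0.13035503  0.08      ] 0.011706167
306.5238 240.80952 [ 0.56417307 -0.00180723  0.08      ] 0.010625011
275.57144 252.0 [0.53950636 0.06715782 0.08      ] 0.010522401
```

Run:
```python
from h import *
d=np.load("t4.npy");p=cloud("top",d);Z=p[...,2]
c0=np.array([.539,.0665])
w=np.hypot(p[...,0]-c0[0],p[...,1]-c0[1])<.027
m=w&(d>0)&(Z<.0745); v,u=np.nonzero(m); print("n",m.sum(),"eq diam",2*np.sqrt(m.sum()/np.pi)*1.03/460.6, u.mean(),v.mean(),P("top",u.mean(),v.mean(),z=.08))
(cx,cy),(A,B),an=cv2.fitEllipse(cv2.findContours(m.astype(np.uint8),cv2.RETR_EXTERNAL,cv2.CHAIN_APPROX_NONE)[0][0]);print(cx,cy,A,B,P("top",cx,cy,z=.08))
# vial cap same way from first picture
d=np.load("top0.npy");p=cloud("top",d);Z=p[...,2]
w=np.hypot(p[...,0]-.5188,p[...,1]+.1731)<.03
m=w&(d>0)&(Z>.0885);v,u=np.nonzero(m); print("cap",m.sum(),2*np.sqrt(m.sum()/np.pi)*1.01/460.6,P("top",u.mean(),v.mean(),z=.1))
```

```text
n 131 eq diam 0.028880452814464514 275.96946564885496 252.53435114503816 [0.53831325 0.06627162 0.08      ]
275.9398193359375 252.641357421875 11.937030792236328 12.223836898803711 [0.53807539 0.06633736 0.08      ]
cap 120 0.02710460748890466 [ 0.51899203 -0.17233949  0.1       ]
```

Call:
apply_moves:
  plan:
    - {"travel": [0,0,0.02],"spin": 0}
    - {"travel": [0,0,0.04],"spin": 0}
    - {"travel": [0,0,0.052],"spin": 0}
    - {"travel": [0,0,0.06],"spin": 0}
    - {"travel": [0,0,0.06],"spin": 0}
    - {"travel": [0,0,0.06],"spin": 0}

```text
time: 16.17
position: [0.5188, -0.1732, 0.2441]
eef_rot: [0.0, 0.754, 0.657, 0.0]
force: [0.4, 0.2, 0.3]
width: 0.593
gripper_force: 0.0
```

Call:
apply_moves:
  plan:
    - {"travel": [0,0,0],"spin": 0}
    - {"travel": [0,0,0],"spin": 0}
    - {"travel": [0,0,0],"spin": 0}
    - {"travel": [0,0,0],"spin": 0}
    - {"travel": [0,0,0],"spin": 0}
    - {"travel": [0,0,0],"spin": 0}
  claw: -1

```text
time: 16.67
position: [0.5192, -0.1735, 0.2452]
eef_rot: [0.001, 0.754, 0.656, 0.0]
force: [-0.1, -0.0, 5.2]
width: 0.295
gripper_force: 59.3
```

Call:
apply_moves:
  plan:
    - {"travel": [0,0,-0.01],"spin": 0}
    - {"travel": [0,0,-0.025],"spin": 0}
    - {"travel": [0,0,-0.04],"spin": 0}
    - {"travel": [0,0,-0.06],"spin": 0}
    - {"travel": [0,0,-0.08],"spin": 0}
    - {"travel": [0,0,-0.095],"spin": 0}
    - {"travel": [0,0,-0.1],"spin": 0}
    - {"travel": [0,0,-0.1],"spin": 0}

```text
time: 17.33
position: [0.5187, -0.1732, 0.3454]
eef_rot: [0.001, 0.754, 0.657, 0.0]
force: [0.3, -0.1, 0.1]
width: 0.296
gripper_force: 59.7
```

Run:
```python
from h import *
s=state();print(s["position"],yaw(s),s["force"],s["ft_torque"],s["time"],s["width"])
print(go((.5188,-.1733,.344),82.06,(.5382,.0654,.344)))
im,d=camera("side"); cv2.imwrite("pics/s5.png",cv2.resize(im[100:340,220:440,::-1],None,fx=2.5,fy=2.5))
p=cloud("side",d);p=p[d>0]
m=(abs(p[:,0]-.5188)<.022)&(abs(p[:,1]+.173)<.022)&(p[:,2]>.115)&(p[:,2]<.165);q=p[m]
for z in np.arange(.115,.165,.01):
    k=(q[:,2]>z)&(q[:,2]<z+.01);print(round(z,3),k.sum(),q[k,:2].mean(0).round(4), q[k,0].min().round(4),q[k,0].max().round(4))
print(p[(abs(p[:,0]-.5188)<.02)&(abs(p[:,1]+.173)<.02)&(p[:,2]>.09)][:,2].min())
```

```text
[ 0.51873524 -0.17322244  0.34536958] 82.06861025569704 [ 0.27358452 -0.11213034  0.0837938 ] [-0.03965818  0.00184119 -0.01441927] 17.3333 0.29558819077684
[ 0.2391 -0.0138 -0.    ]
0.115 16 [ 0.5159 -0.1791] 0.5066 0.5288
0.125 86 [ 0.5149 -0.1795] 0.5045 0.5292
0.135 92 [ 0.5148 -0.1792] 0.5056 0.5296
0.145 90 [ 0.5145 -0.179 ] 0.5049 0.5296
0.155 90 [ 0.5148 -0.1792] 0.505 0.5289
0.12107708059113781
```

View pics/s5.png

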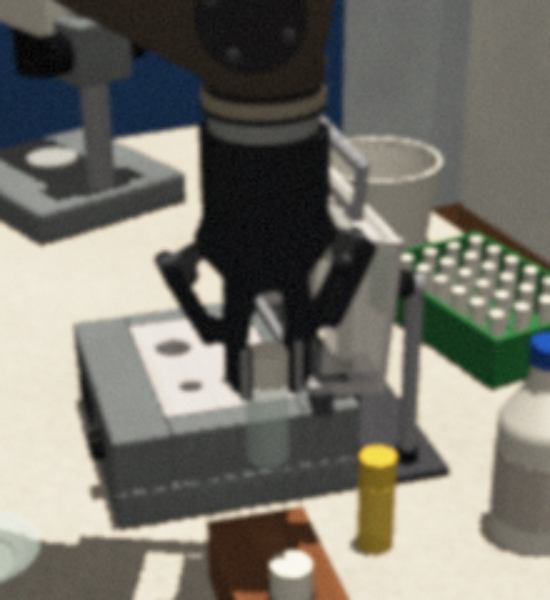

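The crop shows the vial gripped upright at (267,410), the well at (172,347), and the hood open.

Call:
apply_moves:
  plan:
    - {"travel": [0.02,-0.001,0],"spin": 0}
    - {"travel": [0.055,-0.003,0],"spin": 0}
    - {"travel": [0.095,-0.005,0],"spin": 0}
    - {"travel": [0.135,-0.008,0],"spin": 0}
    - {"travel": [0.175,-0.01,0],"spin": 0}
    - {"travel": [0.21,-0.012,0],"spin": 0}
    - {"travel": [0.23,-0.0133,0],"spin": 0}
    - {"travel": [0.239,-0.0138,0],"spin": 0}
    - {"travel": [0.239,-0.0138,0],"spin": 0}
    - {"travel": [0.239,-0.0138,0],"spin": 0}
    - {"travel": [0.239,-0.0138,0],"spin": 0}

```text
time: 18.3
position: [0.5379, 0.0643, 0.3431]
eef_rot: [-0.0, 0.755, 0.656, -0.001]
force: [-0.1, -0.2, -0.8]
width: 0.295
gripper_force: 59.7
```

Run:
```python
from h import *
s=state();print(s["position"],yaw(s),s["force"],s["ft_torque"],s["time"],s["width"],s["q"].round(3))
im,d=camera("side"); cv2.imwrite("pics/s6.png",cv2.resize(im[120:300,220:420,::-1],None,fx=3.3,fy=3.3,interpolation=cv2.INTER_CUBIC))
p=cloud("side",d);p=p[d>0]
m=(abs(p[:,0]-.5382)<.022)&(abs(p[:,1]-.0655)<.022)&(p[:,2]>.122)&(p[:,2]<.165);q=p[m]
A=np.c_[2*q[:,:2],np.ones(len(q))];x=np.linalg.lstsq(A,(q[:,:2]**2).sum(1),rcond=None)[0];print(x[:2],np.sqrt(x[2]+x[0]**2+x[1]**2),len(q))
print(q[:,:2].mean(0))
```

```text
[0.53786069 0.06431809 0.34307608] 81.99731038385016 [-0.12934847 -0.15449401 -0.81779909] [ 0.01926913  0.01337475 -0.03238652] 18.3 0.29505782416327336 [-6.80e-02  5.40e-02  1.96e+00 -1.00e-03  1.13e+00  7.20e-02]
[0.53662975 0.06548698] 0.011530831934399237 268
[0.53389477 0.05821236]
```

Call:
apply_moves:
  plan:
    - {"travel": [0,0,0.01],"spin": 0}
    - {"travel": [0,0,0.02],"spin": 0}
    - {"travel": [0,0,0.029],"spin": 0}
    - {"travel": [0,0,0.034],"spin": 0}
    - {"travel": [0,0,0.034],"spin": 0}
    - {"travel": [0,0,0.034],"spin": 0}

```text
time: 18.85
position: [0.5377, 0.0653, 0.3089]
eef_rot: [-0.001, 0.754, 0.656, -0.001]
force: [0.0, 0.6, 1.0]
width: 0.296
gripper_force: 59.7
```

Call:
apply_moves:
  plan:
    - {"travel": [0,0,0.002],"spin": 0}
    - {"travel": [0,0,0.004],"spin": 0}
    - {"travel": [0,0,0.006],"spin": 0}
    - {"travel": [0,0,0.008],"spin": 0}
    - {"travel": [0,0,0.008],"spin": 0}

```text
time: 19.27
position: [0.5379, 0.0655, 0.3015]
eef_rot: [-0.0, 0.754, 0.656, 0.0]
force: [0.7, 0.5, -1.1]
width: 0.295
gripper_force: 59.7
```

Run:
```python
from h import *
s=state();print(s["position"],yaw(s),s["force"],s["ft_torque"],s["time"],s["width"])
```

```text
[0.53785274 0.06550157 0.30146198] 82.06558936319776 [ 0.73512545  0.48693001 -1.10012811] [ 0.00893179 -0.13510487  0.02067955] 19.2667 0.2950327713784123
```

Call:
apply_moves:
  plan:
    - {"travel": [0,0,0.0015],"spin": 0}
    - {"travel": [0,0,0.003],"spin": 0}
    - {"travel": [0,0,0.0045],"spin": 0}
    - {"travel": [0,0,0.006],"spin": 0}
    - {"travel": [0,0,0.006],"spin": 0}

```text
time: 19.68
position: [0.5379, 0.0655, 0.2954]
eef_rot: [-0.0, 0.754, 0.656, 0.0]
force: [1.2, 1.2, -1.4]
width: 0.295
gripper_force: 59.7
```

Run:
```python
from h import *
s=state();print(s["position"],yaw(s),s["force"],s["ft_torque"],s["time"],s["width"])
```

```text
[0.53790888 0.06547    0.29544588] 82.06058943118384 [ 1.21162473  1.2453754  -1.35022326] [ 0.03493614 -0.0838978   0.02635686] 19.6833 0.2950045812539135
```

Call:
apply_moves:
  plan:
    - {"travel": [0.0004,0.0004,0.002],"spin": 0}
    - {"travel": [0.0004,0.0004,0.004],"spin": 0}
    - {"travel": [0.0004,0.0004,0.006],"spin": 0}
    - {"travel": [0.0004,0.0004,0.008],"spin": 0}
    - {"travel": [0.0004,0.0004,0.01],"spin": 0}
    - {"travel": [0.0004,0.0004,0.012],"spin": 0}
    - {"travel": [0.0004,0.0004,0.014],"spin": 0}
    - {"travel": [0.0004,0.0004,0.016],"spin": 0}
    - {"travel": [0.0004,0.0004,0.018],"spin": 0}
    - {"travel": [0.0004,0.0004,0.02],"spin": 0}
    - {"travel": [0.0004,0.0004,0.02],"spin": 0}

```text
time: 20.6
position: [0.5382, 0.0658, 0.2752]
eef_rot: [-0.0, 0.754, 0.656, -0.0]
force: [0.7, 0.3, 0.2]
width: 0.296
gripper_force: 59.7
```

Now feel for the floor (expected near TCP z ≈ 0.269).

Call:
apply_moves:
  plan:
    - {"travel": [0,0,0.001],"spin": 0}
    - {"travel": [0,0,0.002],"spin": 0}
    - {"travel": [0,0,0.003],"spin": 0}
    - {"travel": [0,0,0.004],"spin": 0}
    - {"travel": [0,0,0.005],"spin": 0}
    - {"travel": [0,0,0.005],"spin": 0}

```text
time: 21.1
position: [0.5383, 0.0658, 0.2705]
eef_rot: [-0.0, 0.754, 0.656, -0.0]
force: [0.3, -1.2, -0.2]
width: 0.295
gripper_force: 59.7
```

Call:
apply_moves:
  plan:
    - {"travel": [0,0,0.0007],"spin": 0}
    - {"travel": [0,0,0.0014],"spin": 0}
    - {"travel": [0,0,0.002],"spin": 0}
    - {"travel": [0,0,0.002],"spin": 0}
    - {"travel": [0,0,0.002],"spin": 0}

```text
time: 21.52
position: [0.5387, 0.0658, 0.2703]
eef_rot: [-0.0, 0.754, 0.657, -0.0]
force: [-2.2, -0.5, 7.2]
width: 0.303
gripper_force: 60.6
```

Floor felt at exactly the expected height (0.2452 + 0.025). Relieve, release, retreat.

Call:
apply_moves:
  plan:
    - {"travel": [0,0,-0.0015],"spin": 0}
    - {"travel": [0,0,-0.0015],"spin": 0}

```text
time: 21.68
position: [0.5385, 0.0658, 0.2706]
eef_rot: [0.0, 0.754, 0.657, 0.0]
force: [0.7, -0.1, -0.4]
width: 0.296
gripper_force: 59.7
```

Call:
apply_moves:
  plan:
    - {"travel": [0,0,0],"spin": 0}
    - {"travel": [0,0,0],"spin": 0}
    - {"travel": [0,0,0],"spin": 0}
    - {"travel": [0,0,0],"spin": 0}
    - {"travel": [0,0,0],"spin": 0}
    - {"travel": [0,0,0],"spin": 0}
  claw: 0.1

```text
time: 22.18
position: [0.5383, 0.0658, 0.2701]
eef_rot: [-0.0, 0.754, 0.656, -0.0]
force: [-0.6, -0.1, 0.1]
width: 0.545
gripper_force: 0.0
```

Call:
apply_moves:
  plan:
    - {"travel": [0,0,-0.01],"spin": 0}
    - {"travel": [0,0,-0.025],"spin": 0}
    - {"travel": [0,0,-0.05],"spin": 0}
    - {"travel": [0,0,-0.08],"spin": 0}
    - {"travel": [-0.03,0,-0.11],"spin": 0}
    - {"travel": [-0.07,0,-0.13],"spin": 0}
    - {"travel": [-0.11,0,-0.13],"spin": 0}
    - {"travel": [-0.15,0,-0.13],"spin": 0}
    - {"travel": [-0.19,0,-0.13],"spin": 0}
    - {"travel": [-0.22,0,-0.13],"spin": 0}
    - {"travel": [-0.22,0,-0.13],"spin": 0}
    - {"travel": [-0.22,0,-0.13],"spin": 0}

```text
time: 23.18
position: [0.5076, -0.1536, 0.401]
eef_rot: [0.0, 0.755, 0.655, 0.0]
force: [-0.3, 1.4, 0.1]
width: 0.547
gripper_force: 0.0
```

Run:
```python
from h import *
s=state();print(s["position"],s["force"],s["time"],s["width"])
im,d=camera("top"); cv2.imwrite("pics/t7.png",cv2.resize(im[150:350,120:480,::-1],None,fx=2.2,fy=2.2))
p=cloud("top",d);p=p[d>0]
m=(np.hypot(p[:,0]-.5383,p[:,1]-.066)<.025)&(p[:,2]>.1);q=p[m];print(m.sum(),np.median(q[:,2]),q[:,2].min(),q[:,2].max(),q[:,:2].mean(0),np.polyfit(q[:,0]-.538,q[:,2],1),np.polyfit(q[:,1]-.066,q[:,2],1))
im,d=camera("side"); cv2.imwrite("pics/s7.png",cv2.resize(im[120:360,160:440,::-1],None,fx=2.4,fy=2.4))
```

```text
[ 0.50764115 -0.15356021  0.40100125] [-0.31052451  1.42636649  0.10652475] 23.1833 0.5468633328980423
130 0.12418847034405422 0.10333234508608036 0.1283172743723605 [0.53754618 0.06531087] [0.07523384 0.12359769] [0.17168834 0.12368187]
```

View pics/s7.png

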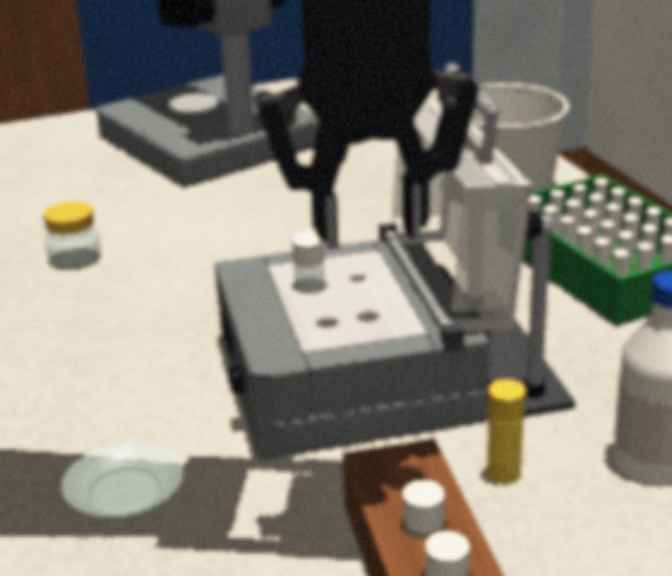

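View pics/t7.png

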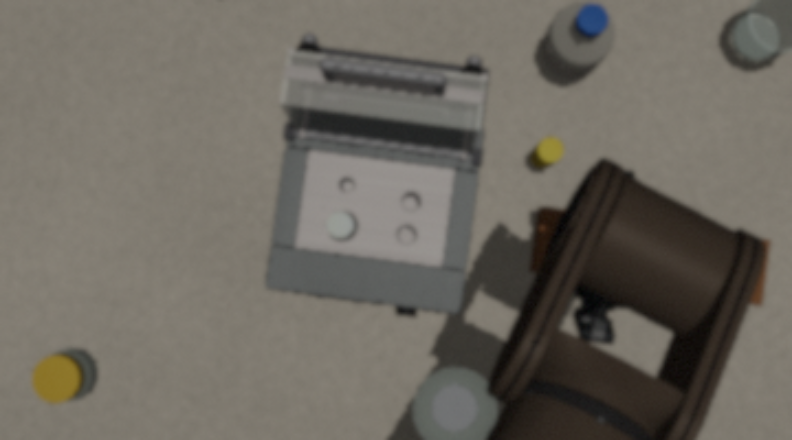

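The side crop shows the vial upright in the well at (308,265), cap top at 124–125 mm as expected when home, and the hood open on its posts. The top crop shows the same, with the vial at (341,225) and nothing else disturbed.

```bash
python3 -c "
from bench import bot
print(bot.finish_job())"
```

```text
the job is handed in; nothing more can be done
None
```

The hood was held until it touched its stop posts and now rests open on them, and the tall vial is upright and fully home in the heater's vial-sized well; I handed the job in just after 23 s and have no verdict back.

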